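Peel the top tray off a snapped-together stack and hold it over the check panel

ROBOT

A 6-joint arm with a two-finger parallel gripper is mounted at the origin on the work surface. World frame = base frame: x ahead of the robot, y to its left, z up, the work surface at z = 0. Lengths are in m, angles in rad, forces in N, time in s.
With the tool pointing down it reaches from about 0.275 to 0.725 m from the base axis. Payload 15.9 kg.
Tool frame: the origin (TCP) lies midway between the tips of the shut fingers; the grasp point (between the pads) lies 19 mm behind it; x points along the fingers, z is the direction in which the jaws open and shut, and the axes are right-handed (so a half turn about x gives the same grasp; the last joint's range is limited). The gripper opens to 85 mm and grips with 20 to 120 N. Pads are 22 mm wide; open, the fingers measure 114 mm over their backs; the gripper's body (76 mm by 85 mm) begins 54 mm behind the grasp point. The pads swing forward as they close: fully open they stand 13 mm farther back than shut.
Start: joints at [1.103, 0.213, -0.034, 1.323, 0, 1.571], TCP at [0.225, 0.446, 0.231] pointing down, gripper open.
Joint ranges: [-2.98, 2.98], [-0.74, 1.72], [-1.14, 1.35], [-2.1, 2.04], [-1.57, 1.44], [-3.14, 3.14]. Speed limits (rad/s): [1.89, 1.89, 2.39, 2.57, 3.14, 3.14].

INTERFACE

Orientations are given as a rotation vector (axis times angle).
In Python, from workcell import state, read_camera, job_done, find_in, landmark_of gives the robot as it stands.
- The arm moves only by the tool step_arm, never from a script. Its arguments are lists of equal length, an entry for each row: "grip": the opening, from 0 (shut) to 1 (fully open); "translation": the shift along the tool's x, y, z each as a share of 30 mm, from -1 to 1, a list of three; "turn": the turn, a rotation vector about the tool's x, y, z each as a share of 0.12 rad, from -1 to 1, a list of three. A call has 1 to 20 rows; each row shifts and turns the commanded pose from where the row before left it, along the tool's axes as they then stand; what a row does not reach is not made up. A row lasts 1/12 s, in which the tool goes at most 41.7 mm and 7.16 degrees, less where a joint would pass 70% of its speed; a pose out of reach is approached as far as the arm can. A call with a number of a shift or a turn outside -1 to 1 is refused whole. A call with a gripper value outside its range is refused whole. The fingers move at their own pace and stop on an object; the grip force is fixed at half the most. Time passes only in rows, so rows that do not move let the fingers close. It gives the time, the measured TCP pose, the force and the opening at its end, in the units of the state.
- state(): the state, without advancing time (a new reading comes with each control period).
- read_camera(name): name is "scene" or "top" or "wrist"; returns a dict with "img" (400x640x3 uint8, red, green, blue), "depth" (400x640 float32, m along the optical axis (not along the pixel's ray), 0 where there is no reading), "fov_y" (degrees; the focal length in pixels is half the picture's height over the tangent of half this angle, whatever the lens; pixels are square), "cx", "cy" (the principal point, pixels), "xyz" and "orientation" of the camera in the world; the wrist camera has in their place "tool_from_camera" (4x4, takes a point from camera to tool coordinates, whose origin is the TCP and whose axes are the tool frame's). Camera axes: x right, y up, looking along -z (the intrinsics and any distortion apply to the point x, -y, -z); pixel columns grow to the right and rows downward; lengths in m; the calibration is good to about 2 mm. The wrist camera is an equidistant fisheye: a pixel r from the principal point sees the ray r / f radians off the axis. A picture is of the moment at which its call begins: read the wrist's pose just before it.
- job_done(): hands the job in, once; it reports no verdict.
Trained networks look in the newest picture that a camera, given by its name, has taken for a name from the list of things; names that differ only in an ending like _2 or _b are one class to them, and where a whole thing is asked for, a point or a joint stands for the part that bears it (a point fixed in the world has none). Each returns a list of dicts, best first, with "conf" (0 to 1); they miss things now and then, are a little off and sometimes report something else, mostly with a low value. They report only what shows in the picture. A call takes as long as a camera call. They do not tell look-alikes from the thing itself.
- find_in(camera, label): "pixel" ([column, row] in pixels, amid what is visible of it).
- landmark_of(camera, label): "pixel" ([column, row] in pixels: a listed point, or the origin of a listed thing).
The state is a dict: "time_s": time; "joint_positions": joint angles; "joint_vel": joint speeds; "tau": joint torques, N m; "position": TCP position; "tool_rot": TCP orientation; "contact_force": force on the tool from outside, world axes, zero at the start; "ft_torque": the same for the moment, N m; "grip_width": finger opening in m.
Only numpy, scipy, OpenCV 4.12 (cv2) and the standard library are available. Lean on these libraries where they do the work, as an engineer would, in place of code of your own. Each camera call takes 0.05 s, during which the arm holds its last target.

TASK

The medicine trays have stuck together in their stack. Take the top one by its corner tab and peel it off: raise that corner first while the opposite corner still sits on the stack, then lift it clear, leaving the rest of the stack standing where it is and the bottle, jar and carton alone. Finish while still holding the tray by the tab in the gripper, level, right way up and still, centred over the grey light panel and about 10 cm above it; do not put it down.

Things in the scene. Friction and masses are not known exactly. Their poses are not given: they have to be found in the camera images.
- tray: Top tray, white plastic, 90 g: rim 160 (x) x 120 (y) mm, 12 wide, 4 thick, round a shallow tub. Origin: centre of the tub's underside; z up; rim underside at z = +20 mm, top at +24. A lifting tab stands on the rim at the (-x, -y) corner. The tub hangs in the stack with 5 mm free all round, so the tray can tilt 10 degrees in its seat. Rigid; a 70 N grip does no harm.
- tab (a point): Middle of the top edge of the top tray's lifting tab: (-76, -57, +58) mm in the tray's frame. The tab is a solid upright fin 34 mm high (from the rim top up to here), 12 mm thick, 24 mm long; its length lies along the tray's diagonal, horizontally (0.8, 0.6) in the tray's axes, so it is pinched 12 mm wide across that line.
- tab_corner (a point): Rim corner of the top tray below the tab, on the rim's underside: (-80, -60, +20) mm in the tray's frame.
- far_corner (a point): Rim corner of the top tray diagonally opposite the tab, on the rim's underside: (+80, +60, +20) mm in the tray's frame. The tray turns about it when the tab is raised.
- pile: The rest of the stack: four more such white trays jammed together, one loose body of 0.7 kg, 160 x 120 mm, 50 mm high at its rim; the top tray's rim lies on it, axes parallel. Origin: centre of its underside on the counter, z up. Four small spring nubs on its long sides hold the top tray (see point nub).
- nub (a point): Centre of the nub nearest the tab. The four nubs, 10 mm balls at x = +-40, y = +-63, z = 58 mm in the stack's frame, hook 2 mm over the top tray's rim. Each lets go at a pull of about 2.5 N when the rim there has risen 5 mm. Pulled straight up, all four tend to lift the whole stack; corner first, they let go in turn and the stack stays down.
- panel: Flat light panel fixed to the counter, grey frame with a white face, 210 (x) x 170 (y) mm, 9 mm high. Origin: centre of its underside on the counter.
- syrup: Bystander: amber bottle, 58 mm diameter, 125 mm high, standing. Origin: centre of its underside.
- jar: Bystander: white screw-cap jar, 60 mm diameter, 55 mm high. Origin: centre of its underside.
- carton: Bystander: small white carton with a blue band, 50 (x) x 75 (y) x 40 mm. Origin: centre of its underside.
Mind the look-alikes: they are no part of the job. Leave any orange or yellow look-alike of the tray alone.

How it is judged:
By the outcome, as a careful person would: the job done as asked, in the order asked, and still so for the second after the job is handed in, while the arm keeps its last pose, push and grip.
It also fails if it takes over 45 s, if anything falls off the work surface, if the arm or the gripper's body presses on something with over 40 N, if the wrist force passes 120 N, or if a joint passes its speed limit or range.

## Working session

There is one attempt and no reset: what is moved stays moved. The work goes in short steps, Python scripts to look and compute and a tool call to move; the robot and the scene stay as the last step left them, time stands still between calls to the robot, and variables do not carry over. Pictures are saved under pics/ and viewed, and the job is handed in when it is done.

Besides the shell and the picture viewer there is one more tool, called after ">>>" as name(argument=value, ...) on one line, values as JSON. step_arm: Moves the arm, as the interface text tells. Its arguments: {"type":"object","properties":{"grip":{"type":"array","items":{"type":"number"}},"translation":{"type":"array","items":{"type":"array","items":{"type":"number"}}},"turn":{"type":"array","items":{"type":"array","items":{"type":"number"}}}},"required":["grip","translation","turn"]}

```bash
ls; mkdir -p pics
cat > h.py <<'E'
import numpy as np, cv2
from scipy.spatial.transform import Rotation as R
from workcell import state, read_camera, job_done, find_in, landmark_of
def rot(o):
    o=np.array(o,float)
    return o if o.shape==(3,3) else (R.from_rotvec(o).as_matrix() if o.size==3 else R.from_quat(o).as_matrix())
def pts(c):
    d=c['depth'];h,w=d.shape;f=h/2/np.tan(np.radians(c['fov_y'])/2)
    u,v=np.meshgrid(np.arange(w),np.arange(h))
    p=np.stack([(u-c['cx'])/f*d,-(v-c['cy'])/f*d,-d],-1)
    P=p@rot(c['orientation']).T+np.array(c['xyz']); P[d==0]=np.nan
    return P
def save(n,img): cv2.imwrite('pics/'+n+'.png',img[:,:,::-1])
E
python3 - <<'E'
from h import *
print(state())
for n in ['scene','top']:
    c=read_camera(n);save(n+'0',c['img']);np.savez(n+'0.npz',**c)
    print({k:v for k,v in c.items() if k not in('img','depth')})
    P=pts(c)
    for l in ['tray','pile','panel','syrup','jar','carton']:
        print(n,l,[(np.round(r['pixel']),round(r['conf'],2),np.round(P[int(r['pixel'][1]),int(r['pixel'][0])],3)) for r in find_in(n,l)])
    for l in ['tab','tab_corner','far_corner','nub','tray','panel']:
        print(n,'lm',l,[(np.round(r['pixel'],1),round(r['conf'],2),np.round(P[int(r['pixel'][1]),int(r['pixel'][0])],3)) for r in landmark_of(n,l)])
E
```

```text
pics
{'time_s': 0.0, 'joint_positions': array([ 1.10299641e+00,  2.13342480e-01, -3.50480310e-02,  1.32351041e+00,
        1.27862171e-05,  1.57077703e+00]), 'joint_vel': array([-2.01116075e-03, -4.18399073e-04, -2.19039392e-03,  9.61768067e-04,
       -1.47123322e-05,  7.44307498e-05]), 'tau': array([-1.96288609e-03, -6.86168504e+01,  4.87116230e+01,  1.73246971e-02,
       -2.15206292e-04,  8.66223581e-05]), 'position': array([0.2253046 , 0.44597898, 0.23082739]), 'tool_rot': array([-0.85870112,  1.39586941,  0.85777098]), 'contact_force': array([-0.04877247,  0.37196986,  0.31826764]), 'ft_torque': array([ 0.02565049, -0.01157279, -0.03339657]), 'grip_width': 0.08526418702394872}
{'fov_y': 52.33059702261291, 'cx': 317.3772248589348, 'cy': 202.05808619771176, 'xyz': array([1.25886235, 0.35559825, 0.70630159]), 'orientation': array([0.57662973, 0.97775352, 1.92823507])}
scene tray [(array([244., 212.]), 0.91, array([ 0.594, -0.26 ,  0.033])), (array([427., 213.]), 0.91, array([0.284, 0.158, 0.001])), (array([239., 163.]), 0.9, array([ 0.361, -0.474,  0.006])), (array([310., 183.]), 
[... 2912 characters left out ...]
.059])), (array([432.5, 231.8]), 0.64, array([ 0.433, -0.375, -0.005]))]
top lm far_corner [(array([496.6, 268.5]), 0.79, array([ 0.326, -0.556, -0.001])), (array([374.5, 138.6]), 0.66, array([ 0.702, -0.202,  0.05 ])), (array([212.8, 279. ]), 0.61, array([ 0.29 ,  0.273, -0.002]))]
top lm nub [(array([400.9, 191.5]), 0.59, array([ 0.552, -0.282,  0.   ]))]
top lm tray [(array([248.4, 275.8]), 0.95, array([0.302, 0.166, 0.003])), (array([385.8, 172.8]), 0.88, array([ 0.604, -0.235,  0.03 ])), (array([374.4, 253. ]), 0.78, array([ 0.367, -0.202,  0.007])), (array([464.1, 251.9]), 0.61, array([ 0.374, -0.464,  0.005]))]
top lm panel [(array([233.6, 184.4]), 0.98, array([0.571, 0.219, 0.008]))]
```

View pics/top0.png

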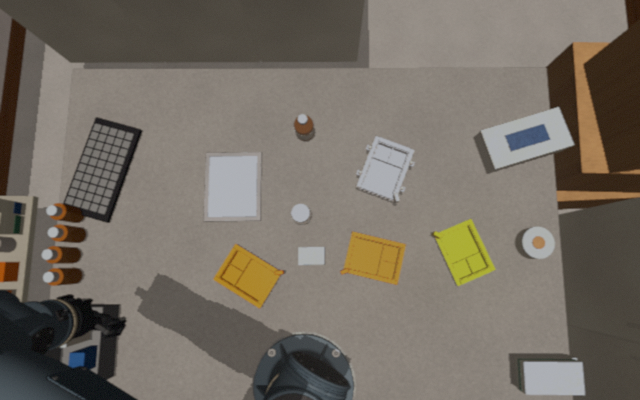

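View pics/scene0.png

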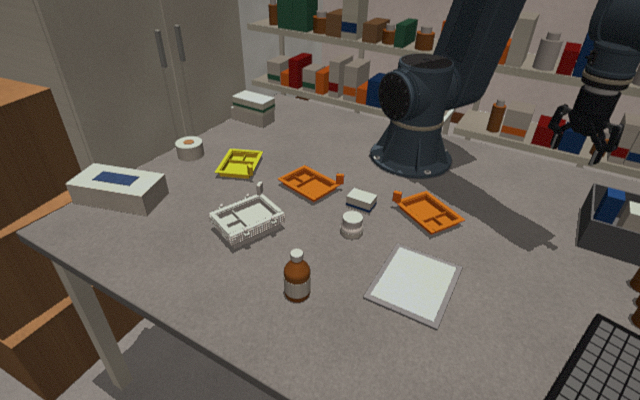

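Run:
```python
from h import *
c=dict(np.load('top0.npz'));P=pts(c)
im=c['img'][110:230,340:440];save('cropA',cv2.resize(im,None,fx=5,fy=5,interpolation=cv2.INTER_CUBIC))
for nm in ['top0','scene0']:
    c=dict(np.load(nm+'.npz'));P=pts(c);z=P[...,2]
    roi=(P[...,0]>.45)&(P[...,0]<.75)&(P[...,1]<-.12)&(P[...,1]>-.36)
    m=roi&(z>.066)&(z<.11); q=P[m]; print(nm,'tab',len(q),np.nanmean(q,0),q.max(0),q.min(0))
    t=roi&(z>.078); q=P[t];print('tabtop',len(q),q.mean(0),np.sort(q[:,2])[-5:])
    if len(q)>3:
        w,v=np.linalg.eigh(np.cov(q[:,:2].T));print('long axis',np.degrees(np.arctan2(v[1,1],v[0,1])),np.sqrt(w*12))
    m=roi&(z>.044)&(z<.064);q=P[m];r=cv2.minAreaRect((q[:,:2]*1000).astype(np.float32));print('rim',r,np.median(q[:,2]))
    pr=(P[...,0]>.4)&(P[...,0]<.72)&(P[...,1]>.08)&(P[...,1]<.37)&(z>.0055)&(z<.02)
    pr=cv2.morphologyEx(pr.astype(np.uint8),cv2.MORPH_OPEN,np.ones((5,5)))>0
    q=P[pr];r=cv2.minAreaRect((q[:,:2]*1000).astype(np.float32));print('panel',r,np.median(q[:,2]),len(q))
    m=roi&(z>.02)&(z<.04);q=P[m];print('tubfloor',len(q),q.mean(0))
```

```text
top0 tab 49 [ 0.52110588 -0.25678303  0.08339426] [ 0.55243217 -0.2494575   0.09190288] [ 0.50992702 -0.27734165  0.06610311]
tabtop 41 [ 0.52112838 -0.25665794  0.08601429] [0.08954864 0.09005668 0.09083708 0.09123443 0.09190288]
long axis -159.5436412145986 [0.01253923 0.02447382]
rim ((610.1823120117188, -230.8210906982422), (145.4132537841797, 167.9590606689453), 68.72932434082031) 0.05169920009360629
panel ((534.3920288085938, 226.497314453125), (13.098078727722168, 13.323610305786133), 0.2692069113254547) 0.007881450734105622 25
tubfloor 1323 [ 0.61179596 -0.231735    0.03173558]
scene0 tab 60 [ 0.52774499 -0.25512116  0.07966129] [ 0.55721448 -0.24866956  0.08968227] [ 0.51264559 -0.27202313  0.06679308]
tabtop 36 [ 0.52608547 -0.25585503  0.0846973 ] [0.08736021 0.08800369 0.08839832 0.08889855 0.08968227]
long axis -172.18129706308392 [0.0125491  0.02533656]
rim ((614.495361328125, -231.52410888671875), (147.71934509277344, 165.7300567626953), 68.71583557128906) 0.052723999848756364
panel ((568.6749267578125, 221.5449676513672), (212.86509704589844, 169.57981872558594), 0.5198532938957214) 0.008720427804016329 4748
tubfloor 1054 [ 0.61668062 -0.23013292  0.03346083]
```

The only tray matching the description is the white stack, at top (389,171) and scene (248,215): white, rim about 52 mm up, with nubs. The orange trays (top 247,276 and 376,258) and the yellow one (466,251) are look-alikes on the counter, so I'll leave them alone. I'll confirm this in the enlarged crop.

View pics/cropA.png

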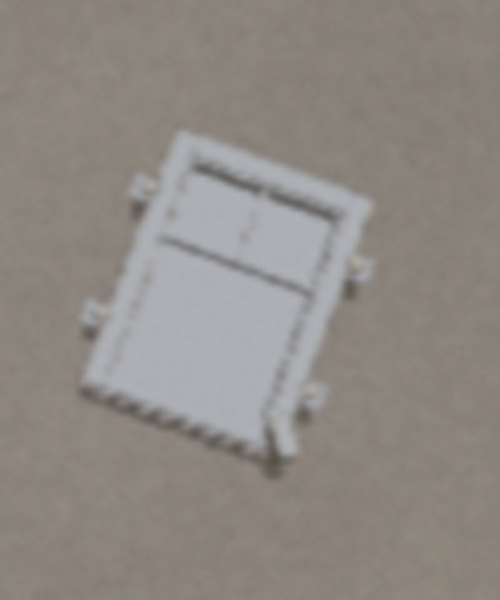

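```bash
cat >> h.py <<'E'
def plan(p,yawjaw,tilt=0.):
    """target: tool x down, jaw z at yawjaw (deg); prints shift in tool axes (units of 30mm) and turn (units .12)"""
    s=state();R0=rot(s['tool_rot']);a=np.radians(yawjaw)
    z=np.array([np.cos(a),np.sin(a),0]);x=np.array([0,0,-1.]);Rt=np.stack([x,np.cross(z,x),z],1)
    t=R0.T@(np.array(p)-s['position']);w=R.from_matrix(R0.T@Rt).as_rotvec()
    print('t',s['time_s'],'pos',s['position'].round(4),'shift mm',(t*1000).round(1),'units',(t/.03).round(2),'turn units',(w/.12).round(2),'F',s['contact_force'].round(2),'w',round(s['grip_width'],4))
    return Rt
E
python3 - <<'E'
from h import *
s=state();print(rot(s['tool_rot']).round(3))
plan([.521,-.2565,.2],105.6);plan([.521,-.2565,.2],-74.4)
E
```

```text
[[ 0.    -0.893  0.451]
 [ 0.     0.451  0.893]
 [-1.    -0.     0.   ]]
t 1.3 pos [0.2255 0.4463 0.2313] shift mm [  31.3 -580.7 -494. ] units [  1.04 -19.36 -16.47] turn units [-6.17  0.    0.  ] F [-0.09  0.13  0.53] w 0.0853
t 1.3 pos [0.2255 0.4463 0.2313] shift mm [  31.3 -580.7 -494. ] units [  1.04 -19.36 -16.47] turn units [20.01  0.   -0.  ] F [-0.09  0.13  0.53] w 0.0853
```

The crop shows a white tray with four nubs and its tab at the near-right corner (285,435), so this is the right one. Next I'll move above the tab.

>>> step_arm(grip=[0.6, 0.6, 0.6, 0.6, 0.6, 0.6, 0.6, 0.6, 0.6, 0.6, 0.6, 0.6, 0.6, 0.6, 0.6, 0.6, 0.6, 0.6, 0.6, 0.6], translation=[[0, -0.4, -0.3], [0, -0.75, -0.64], [0, -0.75, -0.64], [0, -0.75, -0.64], [0, -0.75, -0.64], [0, -0.75, -0.64], [0, -0.75, -0.64], [0, -0.75, -0.64], [0, -0.75, -0.64], [0, -0.75, -0.64], [0, -0.75, -0.64], [0, -0.75, -0.64], [0, -0.75, -0.64], [0, -0.75, -0.64], [0, -0.75, -0.64], [0, -0.75, -0.64], [0, -0.75, -0.64], [0, -0.75, -0.64], [0, -0.75, -0.64], [0, -0.75, -0.64]], turn=[[0, 0, 0], [0, 0, 0], [0, 0, 0], [0, 0, 0], [0, 0, 0], [0, 0, 0], [0, 0, 0], [0, 0, 0], [0, 0, 0], [0, 0, 0], [0, 0, 0], [0, 0, 0], [0, 0, 0], [0, 0, 0], [0, 0, 0], [0, 0, 0], [0, 0, 0], [0, 0, 0], [0, 0, 0], [0, 0, 0]])

```text
time_s: 2.97
position: [0.4491, -0.0875, 0.2314]
tool_rot: [-0.858, 1.395, 0.858]
contact_force: [1.3, -0.5, -0.4]
grip_width: 0.0513
```

Run:
```python
from h import *
plan([.521,-.2565,.2],105.6)
```

```text
t 2.9667 pos [ 0.4491 -0.0875  0.2314] shift mm [  31.4 -140.4 -118.4] units [ 1.05 -4.68 -3.95] turn units [-6.17 -0.    0.  ] F [ 1.3  -0.47 -0.4 ] w 0.0513
```

>>> step_arm(grip=[0.6, 0.6, 0.6, 0.6, 0.6, 0.6, 0.6, 0.6, 0.6, 0.6, 0.6, 0.6, 0.6, 0.6, 0.6, 0.6], translation=[[0.2, -0.75, -0.64], [0.2, -0.75, -0.64], [0.2, -0.75, -0.64], [0.2, -0.75, -0.64], [0.2, -0.75, -0.64], [0, -0.6, -0.5], [0, -0.2, -0.15], [0, 0, 0], [0, 0, 0], [0, 0, 0], [0, 0, 0], [0, 0, 0], [0, 0, 0], [0, 0, 0], [0, 0, 0], [0, 0, 0]], turn=[[0, 0, 0], [0, 0, 0], [0, 0, 0], [0, 0, 0], [0, 0, 0], [0, 0, 0], [-0.5, 0, 0], [-0.9, 0, 0], [-0.9, 0, 0], [-0.9, 0, 0], [-0.9, 0, 0], [-0.9, 0, 0], [-0.9, 0, 0], [-0.27, 0, 0], [0, 0, 0], [0, 0, 0]])

```text
time_s: 4.3
position: [0.5186, -0.2504, 0.2014]
tool_rot: [-1.406, 1.069, 1.406]
contact_force: [0.6, 0.5, 0.7]
grip_width: 0.0513
```

Run:
```python
from h import *
plan([.521,-.2565,.2],105.6)
s=state();c=read_camera('wrist');save('w1',c['img']);np.savez('w1.npz',**c,pos=s['position'],rotv=s['tool_rot'])
print({k:v for k,v in c.items() if k not in('img','depth')})
```

```text
t 4.3 pos [ 0.5186 -0.2504  0.2014] shift mm [ 1.4 -0.7 -6.5] units [ 0.05 -0.02 -0.22] turn units [-0.01 -0.   -0.  ] F [0.61 0.46 0.74] w 0.0513
{'fov_y': 65.70646984690485, 'cx': 318.2809003317701, 'cy': 199.98307157112737, 'tool_from_camera': array([[-3.17168351e-04,  2.59760832e-01, -9.65672931e-01,
        -1.42770736e-01],
       [ 7.13782081e-04,  9.65672792e-01,  2.59760561e-01,
         6.65542948e-02],
       [ 9.99999695e-01, -6.06892206e-04, -4.91693474e-04,
         1.68119337e-04],
       [ 0.00000000e+00,  0.00000000e+00,  0.00000000e+00,
         1.00000000e+00]])}
```

View pics/w1.png

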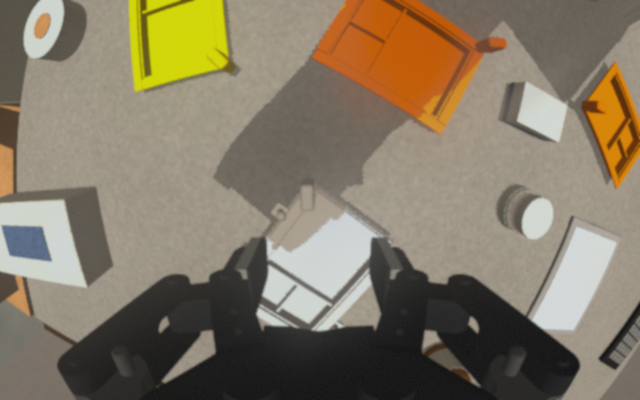

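The wrist view shows the tab at about (308,195), almost centred between the fingers but slightly left. I'll measure it.

```bash
cat >> h.py <<'E'
def wpts(c,pos,rv):
    d=c['depth'];h,w=d.shape;f=h/2/np.tan(np.radians(c['fov_y'])/2)
    u,v=np.meshgrid(np.arange(w),np.arange(h))
    dx=(u-c['cx']);dy=(v-c['cy']);r=np.hypot(dx,dy)+1e-9;t=np.tan(r/f)
    p=np.stack([dx/r*t*d,-dy/r*t*d,-d],-1)
    T=np.array(c['tool_from_camera']);q=p@T[:3,:3].T+T[:3,3]
    P=q@rot(rv).T+pos;P[d==0]=np.nan
    return P,q
E
python3 - <<'E'
from h import *
c=dict(np.load('w1.npz'));P,q=wpts(c,c['pos'],c['rotv']);z=P[...,2]
u,v=np.meshgrid(np.arange(640),np.arange(400))
roi=(u>250)&(u<380)&(v>160)&(v<235)
m=roi&(z>.066)&(z<.11);Q=P[m];print(len(Q),Q.mean(0),Q.min(0),Q.max(0))
t=roi&(z>.083)&(z<.11);Q=P[t];print('top',len(Q),Q.mean(0),np.median(Q,0),u[t].mean(),v[t].mean(),q[t].mean(0))
w,V=np.linalg.eigh(np.cov(Q[:,:2].T));print('axis',np.degrees(np.arctan2(V[1,1],V[0,1])),np.sqrt(w*12))
r=cv2.minAreaRect((Q[:,:2]*1000).astype(np.float32));print(r)
m=roi&(z>.045)&(z<.062);print('rim z',np.median(z[m]))
for l in ['tab','tab_corner']:
    for r in landmark_of('wrist',l): a,b=np.array(r['pixel']).astype(int);print(l,r,P[b,a])
save('w1c',cv2.resize(c['img'][150:250,250:370],None,fx=6,fy=6,interpolation=cv2.INTER_CUBIC))
# rim rectangle from wrist
m=(z>.044)&(z<.064)&(P[...,0]>.48)&(P[...,0]<.72)&(P[...,1]<-.12)&(P[...,1]>-.36)&(v<330)
E
```

```text
392 [ 0.51971623 -0.25974237  0.08581091] [ 0.50919787 -0.26716236  0.06609305] [ 0.53321165 -0.25139823  0.08995344]
top 340 [ 0.52081723 -0.25952991  0.08759749] [ 0.5207267  -0.25960697  0.08775295] 307.00882352941176 196.86764705882354 [ 0.11376071  0.00027161 -0.00935199]
axis -164.48908759488015 [0.01083996 0.02309669]
((521.1810913085938, -259.50244140625), (23.569772720336914, 10.433831214904785), 15.164390563964844)
rim z 0.053849484625827476
tab {'pixel': [214.8, 56.8], 'conf': 0.83} [ 0.41915503 -0.38032831  0.05722888]
tab {'pixel': [603.8, 108.3], 'conf': 0.75} [0.31359388 0.07045471 0.05857289]
tab {'pixel': [307.3, 200.0], 'conf': 0.63} [ 0.52322129 -0.25885786  0.08851818]
tab_corner {'pixel': [230.9, 67.6], 'conf': 0.84} [ 0.42511772 -0.36694263  0.04023735]
tab_corner {'pixel': [307.1, 181.9], 'conf': 0.82} [ 0.5104546  -0.2628607   0.07285365]
tab_corner {'pixel': [582.5, 106.3], 'conf': 0.63} [0.31658292 0.05984428 0.02691952]
tab_corner {'pixel': [483.6, 48.2], 'conf': 0.6} [ 0.32599214 -0.12392681  0.0450809 ]
tab_corner {'pixel': [571.8, 283.5], 'conf': 0.37} [0.56649863 0.20289296 0.00890498]
```

View pics/w1c.png

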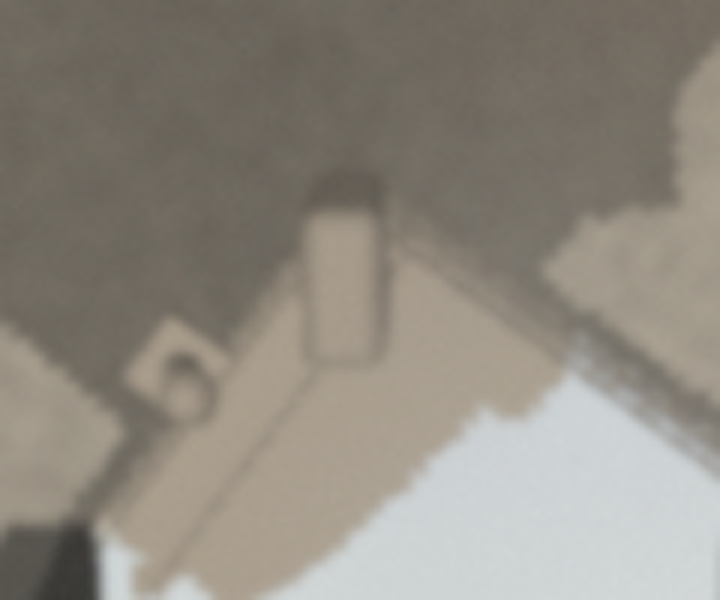

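>>> step_arm(grip=[0.6, 0.6, 0.6, 0.6, 0.6, 0.6, 0.6, 0.6, 0.6, 0.6, 0.6], translation=[[0, 0, -0.31], [0.4, 0, 0], [0.7, 0, 0], [0.7, 0, 0], [0.6, 0, 0], [0.6, 0, 0], [0.6, 0, 0], [0.5, 0, 0], [0.4, 0, 0], [0.2, 0, 0], [0, 0, 0]], turn=[[0, 0, 0], [0, 0, 0], [0, 0, 0], [0, 0, 0], [0, 0, 0], [0, 0, 0], [0, 0, 0], [0, 0, 0], [0, 0, 0], [0, 0, 0], [0, 0, 0]])

```text
time_s: 5.37
position: [0.5208, -0.2593, 0.0591]
tool_rot: [-1.405, 1.068, 1.409]
contact_force: [-0.7, 0.6, 0.5]
grip_width: 0.0513
```

Run:
```python
from h import *
plan([.521,-.2595,.06],105.6)
s=state();c=read_camera('wrist');save('w2',c['img'][130:330,160:480].repeat(2,0).repeat(2,1));np.savez('w2.npz',**c,pos=s['position'],rotv=s['tool_rot'])
```

```text
t 5.3667 pos [ 0.5208 -0.2593  0.0591] shift mm [-0.9 -0.1 -0.3] units [-0.03 -0.   -0.01] turn units [-0.    0.01 -0.01] F [-0.67  0.56  0.52] w 0.0513
```

View pics/w2.png

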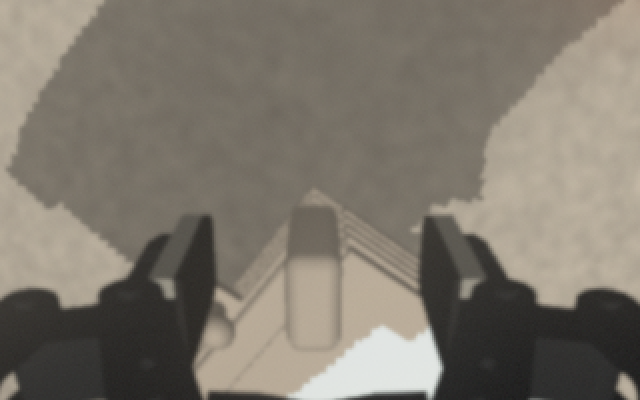

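The tab is centred between the pads and nothing is touching, so I'll close the gripper.

>>> step_arm(grip=[0.3, 0, 0, 0, 0, 0, 0, 0, 0, 0], translation=[[0, 0, 0], [0, 0, 0], [0, 0, 0], [0, 0, 0], [0, 0, 0], [0, 0, 0], [0, 0, 0], [0, 0, 0], [0, 0, 0], [0, 0, 0]], turn=[[0, 0, 0], [0, 0, 0], [0, 0, 0], [0, 0, 0], [0, 0, 0], [0, 0, 0], [0, 0, 0], [0, 0, 0], [0, 0, 0], [0, 0, 0]])

```text
time_s: 6.25
position: [0.5219, -0.2594, 0.0612]
tool_rot: [-1.408, 1.068, 1.406]
contact_force: [-1.1, -0.2, 6.0]
grip_width: 0.0108
```

Run:
```python
from h import *
Rt=plan([.521,-.2595,.06],105.6)
s=state();print(s['ft_torque'])
# arc about far corner: rigid, tool coords
R0=rot(s['tool_rot']);yaw=np.radians(-21.4)
Rz=R.from_euler('z',yaw).as_matrix()
tab=np.array([.521,-.2595,.088]);org=tab-Rz@np.array([-.076,-.057,.058]);far=org+Rz@np.array([.08,.06,.02])
print('org',org,'far',far,'tool',R0.round(3))
ax=Rz@np.array([-.6,.8,0]) # tilt axis; sign check
p=s['position']
for deg in [1,3,5,7,8.5,9.5]:
    T=R.from_rotvec(ax*np.radians(deg)).as_matrix()
    pn=far+T@(p-far)
    print(deg,(R0.T@(pn-p)*1000).round(1),'dz tabcorner',(T@(org+Rz@np.array([-.08,-.06,.02])-far))[2]*1000,'w tool',(R0.T@ax).round(3))
# per-row incremental (constant in tool frame): 0.5deg
d=0.5
T=R.from_rotvec(ax*np.radians(d)).as_matrix();print('per half deg shift units',(R0.T@(far+T@(p-far)-p)/.03).round(3),'turn units',np.radians(d)/.12)
```

```text
t 6.25 pos [ 0.5219 -0.2594  0.0612] shift mm [1.2 0.9 0.2] units [0.04 0.03 0.01] turn units [ 0.   -0.01  0.01] F [-1.14 -0.16  5.98] w 0.0108
[ 0.01249658  0.2622109  -0.06267544]
org [ 0.61255822 -0.23416045  0.03      ] far [ 0.70893529 -0.20748725  0.05      ] tool [[ 0.001 -0.963 -0.269]
 [-0.001 -0.269  0.963]
 [-1.    -0.001 -0.001]]
1 [-3.4 -0.2 -0. ] dz tabcorner 3.490481287456702 w tool [-0.001 -0.003  1.   ]
3 [-10.1  -0.9  -0. ] dz tabcorner 10.467191248588763 w tool [-0.001 -0.003  1.   ]
5 [-16.9  -1.7  -0. ] dz tabcorner 17.431148549531628 w tool [-0.001 -0.003  1.   ]
7 [-23.6  -2.8  -0. ] dz tabcorner 24.37386868102949 w tool [-0.001 -0.003  1.   ]
8.5 [-28.6  -3.8  -0. ] dz tabcorner 29.561882225922115 w tool [-0.001 -0.003  1.   ]
9.5 [-31.9  -4.5  -0. ] dz tabcorner 33.00952117213552 w tool [-0.001 -0.003  1.   ]
per half deg shift units [-0.056 -0.004 -0.   ] turn units 0.0727220521664304
```

>>> step_arm(grip=[0, 0, 0, 0, 0, 0, 0, 0, 0, 0, 0], translation=[[-0.06, -0.02, 0], [-0.056, -0.004, 0], [-0.056, -0.004, 0], [-0.056, -0.004, 0], [-0.056, -0.004, 0], [-0.056, -0.004, 0], [-0.056, -0.004, 0], [-0.056, -0.004, 0], [-0.056, -0.004, 0], [0, 0, 0], [0, 0, 0]], turn=[[0, 0, 0], [0, 0, 0.073], [0, 0, 0.073], [0, 0, 0.073], [0, 0, 0.073], [0, 0, 0.073], [0, 0, 0.073], [0, 0, 0.073], [0, 0, 0.073], [0, 0, 0], [0, 0, 0]])

```text
time_s: 7.17
position: [0.5236, -0.2588, 0.0757]
tool_rot: [-1.382, 1.127, 1.457]
contact_force: [-1.1, -2.7, -1.4]
grip_width: 0.0108
```

Run:
```python
from h import *
plan([.521,-.2595,.06],105.6);print(state()['ft_torque'])
c=read_camera('scene');save('s3',cv2.resize(c['img'][150:260,180:340],None,fx=5,fy=5,interpolation=cv2.INTER_CUBIC))
```

```text
t 7.1667 pos [ 0.5236 -0.2588  0.0757] shift mm [15.8  1.5  0.1] units [0.53 0.05 0.  ] turn units [ 0.   -0.   -0.58] F [-1.1  -2.71 -1.39] w 0.0108
[-0.57727625  0.13880129 -0.10048286]
```

View pics/s3.png

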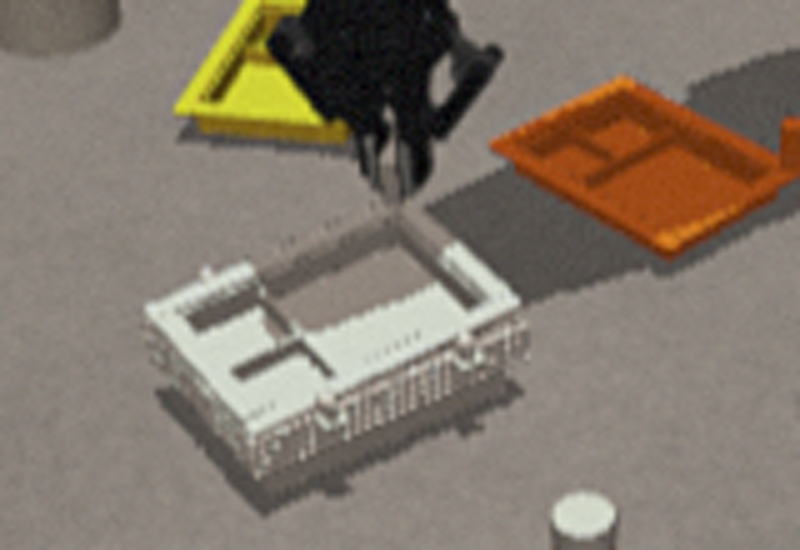

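The near corner is up about 14 mm, and the stack and the far corner are still down. I'll continue the arc to about 9°.

>>> step_arm(grip=[0, 0, 0, 0, 0, 0, 0, 0, 0, 0, 0, 0], translation=[[-0.056, -0.004, 0], [-0.056, -0.004, 0], [-0.056, -0.004, 0], [-0.056, -0.004, 0], [-0.056, -0.004, 0], [-0.056, -0.004, 0], [-0.056, -0.004, 0], [-0.056, -0.004, 0], [-0.056, -0.004, 0], [-0.056, -0.004, 0], [0, 0, 0], [0, 0, 0]], turn=[[0, 0, 0.073], [0, 0, 0.073], [0, 0, 0.073], [0, 0, 0.073], [0, 0, 0.073], [0, 0, 0.073], [0, 0, 0.073], [0, 0, 0.073], [0, 0, 0.073], [0, 0, 0.073], [0, 0, 0], [0, 0, 0]])

```text
time_s: 8.22
position: [0.5265, -0.2578, 0.092]
tool_rot: [-1.347, 1.2, 1.519]
contact_force: [-1.1, -2.7, -0.5]
grip_width: 0.0109
```

Run:
```python
from h import *
plan([.521,-.2595,.06],105.6);s=state();print(s['ft_torque'],rot(s['tool_rot']).round(4))
c=read_camera('scene');save('s4',cv2.resize(c['img'][150:260,180:340],None,fx=5,fy=5,interpolation=cv2.INTER_CUBIC))
```

```text
t 8.2167 pos [ 0.5265 -0.2578  0.092 ] shift mm [32.6  0.7 -0.1] units [ 1.09  0.02 -0.  ] turn units [ 0.   -0.   -1.31] F [-1.07 -2.66 -0.51] w 0.0109
[-0.57213322 -0.0045993  -0.26854614] [[-1.510e-01 -9.511e-01 -2.694e-01]
 [-4.240e-02 -2.660e-01  9.630e-01]
 [-9.876e-01  1.568e-01 -1.000e-04]]
```

View pics/s4.png

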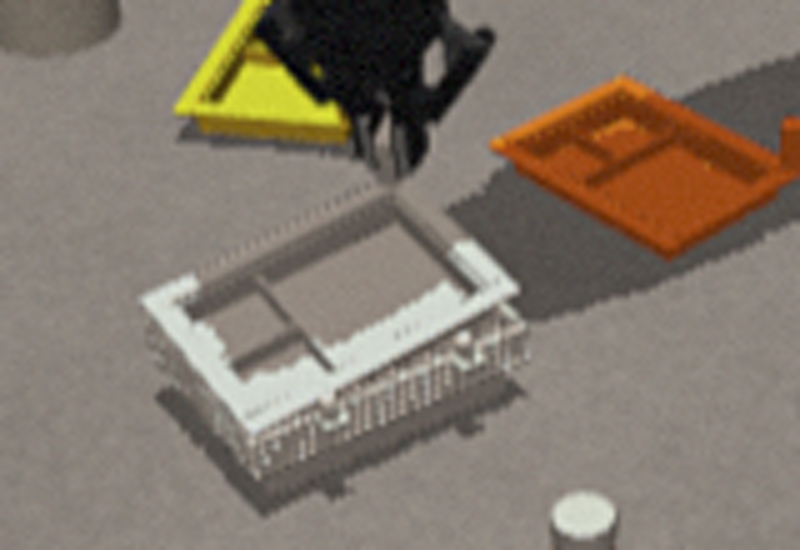

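The tray is tilted about 9°, hinged on its far corner, and the stack hasn't moved. Now I'll lift straight up (world z), slowly at first.

>>> step_arm(grip=[0, 0, 0, 0, 0, 0, 0, 0, 0, 0, 0, 0, 0], translation=[[-0.06, 0.01, 0], [-0.06, 0.01, 0], [-0.06, 0.01, 0], [-0.06, 0.01, 0], [-0.1, 0.016, 0], [-0.2, 0.032, 0], [-0.3, 0.048, 0], [-0.3, 0.048, 0], [-0.4, 0.064, 0], [-0.4, 0.064, 0], [-0.3, 0.048, 0], [0, 0, 0], [0, 0, 0]], turn=[[0, 0, 0], [0, 0, 0], [0, 0, 0], [0, 0, 0], [0, 0, 0], [0, 0, 0], [0, 0, 0], [0, 0, 0], [0, 0, 0], [0, 0, 0], [0, 0, 0], [0, 0, 0], [0, 0, 0]])

```text
time_s: 9.35
position: [0.5265, -0.258, 0.1606]
tool_rot: [-1.348, 1.2, 1.518]
contact_force: [-0.5, 0.2, -1.4]
grip_width: 0.0114
```

Run:
```python
from h import *
plan([.521,-.2595,.06],105.6);s=state();print(s['ft_torque'])
c=read_camera('scene');save('s5',cv2.resize(c['img'][130:260,180:340],None,fx=4,fy=4,interpolation=cv2.INTER_CUBIC))
```

```text
t 9.35 pos [ 0.5265 -0.258   0.1606] shift mm [ 1.003e+02 -1.010e+01  1.000e-01] units [ 3.34 -0.34  0.  ] turn units [ 0.   -0.01 -1.31] F [-0.46  0.21 -1.44] w 0.0114
[ 0.0503354  -0.07888102  0.00962016]
```

View pics/s5.png

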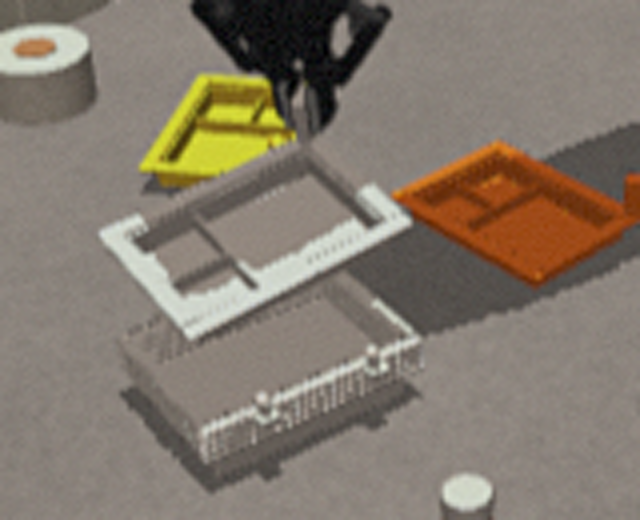

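The tray is free and the stack is where it was. Next I'll raise it higher, level it, and turn its yaw to match the panel.

>>> step_arm(grip=[0, 0, 0, 0, 0, 0, 0, 0, 0, 0, 0, 0, 0, 0, 0, 0, 0], translation=[[-0.3, 0.05, 0], [-0.5, 0.08, 0], [-0.6, 0.095, 0], [-0.6, 0.095, 0], [-0.5, 0.08, 0], [-0.2, 0.03, 0], [0, 0, 0], [0, 0, 0], [0, 0, 0], [0, 0, 0], [0, 0, 0], [0, 0, 0], [0, 0, 0], [0, 0, 0], [0, 0, 0], [0, 0, 0], [0, 0, 0]], turn=[[0, 0, 0], [0, 0, 0], [0, 0, 0], [0, 0, 0], [0, 0, 0], [0, 0, 0], [0, 0, -0.3], [0, 0, -0.41], [0, 0, -0.4], [0, 0, -0.2], [-0.3, 0, 0], [-0.6, 0, 0], [-0.7, 0, 0], [-0.7, 0, 0], [-0.6, 0, 0], [-0.29, 0, 0], [0, 0, 0]])

```text
time_s: 10.82
position: [0.5258, -0.2577, 0.2416]
tool_rot: [-1.673, 0.823, 1.676]
contact_force: [-0.2, -0.3, -0.8]
grip_width: 0.011
```

```bash
cat >> h.py <<'E'
def traypose(names=('scene','top')):
    pass
E
python3 - <<'E'
from h import *
Rz=R.from_euler('z',np.radians(.5)).as_matrix()
tgt=np.array([.569,.2215,0])+Rz@[-.076,-.057,0]+[0,0,.24];print(tgt)
plan(tgt,105.6+21.9);s=state();print(s['ft_torque'],rot(s['tool_rot']).round(3))
E
```

```text
[0.49350031 0.16383895 0.24      ]
t 10.8167 pos [ 0.5258 -0.2577  0.2416] shift mm [   1.8 -231.9  353.5] units [ 0.06 -7.73 11.78] turn units [ 0.02  0.01 -0.01] F [-0.23 -0.28 -0.81] w 0.011
[0.0037007  0.10234307 0.0103701 ] [[-0.001 -0.792 -0.611]
 [ 0.    -0.611  0.792]
 [-1.     0.001  0.001]]
```

>>> step_arm(grip=[0, 0, 0, 0, 0, 0, 0, 0, 0, 0, 0, 0, 0, 0, 0, 0, 0, 0, 0, 0], translation=[[0, -0.12, 0.184], [0, -0.242, 0.368], [0, -0.362, 0.552], [0, -0.483, 0.736], [0, -0.483, 0.736], [0, -0.483, 0.736], [0, -0.483, 0.736], [0, -0.483, 0.736], [0, -0.483, 0.736], [0, -0.483, 0.736], [0, -0.483, 0.736], [0, -0.483, 0.736], [0, -0.483, 0.736], [0, -0.483, 0.736], [0, -0.483, 0.736], [0, -0.483, 0.736], [0, -0.362, 0.552], [0, -0.242, 0.368], [0, -0.12, 0.184], [0, 0, 0]], turn=[[0, 0, 0], [0, 0, 0], [0, 0, 0], [0, 0, 0], [0, 0, 0], [0, 0, 0], [0, 0, 0], [0, 0, 0], [0, 0, 0], [0, 0, 0], [0, 0, 0], [0, 0, 0], [0, 0, 0], [0, 0, 0], [0, 0, 0], [0, 0, 0], [0, 0, 0], [0, 0, 0], [0, 0, 0], [0, 0, 0]])

```text
time_s: 12.48
position: [0.4941, 0.1646, 0.242]
tool_rot: [-1.674, 0.824, 1.675]
contact_force: [0.1, -0.5, -1.0]
grip_width: 0.0112
```

>>> step_arm(grip=[0, 0, 0, 0, 0, 0, 0, 0, 0, 0, 0], translation=[[0.2, 0, 0], [0.4, 0, 0], [0.5, 0, 0], [0.6, 0, 0], [0.6, 0, 0], [0.5, 0, 0], [0.3, 0, 0], [0.1, 0, 0], [0, 0, 0], [0, 0, 0], [0, 0, 0]], turn=[[0, 0, 0], [0, 0, 0], [0, 0, 0], [0, 0, 0], [0, 0, 0], [0, 0, 0], [0, 0, 0], [0, 0, 0], [0, 0, 0], [0, 0, 0], [0, 0, 0]])

```text
time_s: 13.4
position: [0.4951, 0.1635, 0.147]
tool_rot: [-1.674, 0.824, 1.673]
contact_force: [0.1, -0.2, -0.7]
grip_width: 0.011
```

Run:
```python
from h import *
plan([.4935,.1638,.14],127.5);s=state();print(s['ft_torque'])
for n in ['scene','top']:
    c=read_camera(n);P=pts(c);save(n+'6',c['img']);np.savez(n+'6.npz',**c)
    z=P[...,2];b=(P[...,0]>.45)&(P[...,0]<.7)&(P[...,1]>.11)&(P[...,1]<.33)
    m=b&(z>.122)&(z<.142)
    Q=P[m];A=np.c_[Q[:,:2],np.ones(len(Q))]
    k=np.ones(len(Q),bool)
    for _ in range(5):
        co=np.linalg.lstsq(A[k],Q[k,2],rcond=None)[0];k=abs(A@co-Q[:,2])<.004
    print(n,'rim plane slope deg',np.degrees(co[:2]).round(2),'z at centre',co@[.569,.2215,1],len(Q),k.sum())
    print(cv2.minAreaRect((Q[k][:,:2]*1000).astype(np.float32)))
    m=b&(z>.1)&(z<.12);Q=P[m];print('floor',len(Q),Q.mean(0),np.median(Q[:,2]))
    for r in landmark_of(n,'tray')[:3]+landmark_of(n,'panel')[:1]: print(r)
```

```text
t 13.4 pos [0.4951 0.1635 0.147 ] shift mm [7.  1.1 1.2] units [0.23 0.04 0.04] turn units [ 0.01 -0.    0.01] F [ 0.12 -0.24 -0.71] w 0.011
[-0.02899339  0.09611853  0.04878696]
scene rim plane slope deg [0.19 0.11] z at centre 0.13911345277860193 1671 1165
((571.6982421875, 223.0994415283203), (163.582763671875, 120.05359649658203), 0.493728369474411)
floor 1021 [0.55969418 0.22199741 0.11870472] 0.11879378948536012
{'pixel': [309.0, 186.2], 'conf': 0.95}
{'pixel': [241.7, 166.5], 'conf': 0.78}
{'pixel': [428.1, 214.3], 'conf': 0.78}
{'pixel': [416.2, 282.9], 'conf': 0.88}
top rim plane slope deg [ 0.47 -0.81] z at centre 0.1368902577442568 280 236
((608.5026245117188, 173.518798828125), (114.02350616455078, 47.08578872680664), 25.572019577026367)
floor 170 [0.6120893  0.19673063 0.11669293] 0.1168121206751711
{'pixel': [463.1, 253.0], 'conf': 0.98}
{'pixel': [249.9, 276.2], 'conf': 0.83}
{'pixel': [375.1, 255.7], 'conf': 0.68}
{'pixel': [230.8, 187.3], 'conf': 0.92}
```

View pics/scene6.png

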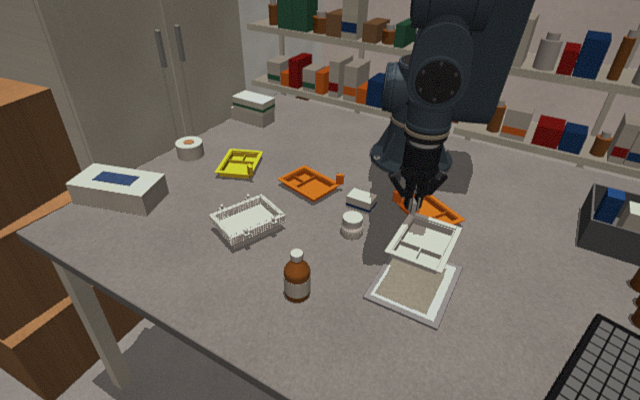

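View pics/top6.png

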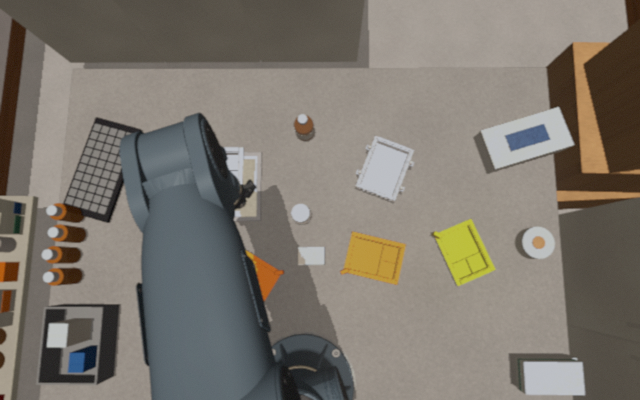

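The tray hangs level over the panel (scene 424,242 above 413,285). It's about 6 mm high and 3 mm off in x, so I'll trim that.

>>> step_arm(grip=[0, 0, 0, 0, 0, 0, 0, 0, 0, 0], translation=[[0.1, 0.05, 0.01], [0.1, 0.04, 0.01], [0, 0, 0], [0, 0, 0], [0, 0, 0], [0, 0, 0], [0, 0, 0], [0, 0, 0], [0, 0, 0], [0, 0, 0]], turn=[[0, 0, 0], [0, 0, 0], [0, 0, 0], [0, 0, 0], [0, 0, 0], [0, 0, 0], [0, 0, 0], [0, 0, 0], [0, 0, 0], [0, 0, 0]])

```text
time_s: 14.53
position: [0.4921, 0.1624, 0.1401]
tool_rot: [-1.673, 0.825, 1.674]
contact_force: [-0.1, -0.9, -1.2]
grip_width: 0.0108
```

Run:
```python
from h import *
plan([.4935,.1638,.14],127.5);s=state();print(s['joint_vel'].round(4))
c=read_camera('scene');P=pts(c);save('scene7',c['img'])
z=P[...,2];b=(P[...,0]>.45)&(P[...,0]<.7)&(P[...,1]>.11)&(P[...,1]<.33)
Q=P[b&(z>.118)&(z<.142)];A=np.c_[Q[:,:2],np.ones(len(Q))];k=Q[:,2]>.127
for _ in range(5):
    co=np.linalg.lstsq(A[k],Q[k,2],rcond=None)[0];k=abs(A@co-Q[:,2])<.004
print('slope',np.degrees(co[:2]).round(2),'rim top z',co@[.569,.2215,1]);print(cv2.minAreaRect((Q[k][:,:2]*1000).astype(np.float32)))
# bystanders / pile: compare pictures before & after
for n,c2 in (('scene',c),('top',read_camera('top'))):
    c0=dict(np.load(n+'0.npz'));P0=pts(c0);P2=pts(c2)
    for nm,(x0,x1,y0,y1,zl,zh) in dict(pile=(.48,.74,-.36,-.12,.04,.1),syrup=(.68,.8,-.05,.07,.02,.2),jar=(.44,.53,-.03,.06,.02,.1),carton=(.31,.41,-.06,.04,.02,.1)).items():
        o=[]
        for PP in(P0,P2):
            m=(PP[...,0]>x0)&(PP[...,0]<x1)&(PP[...,1]>y0)&(PP[...,1]<y1)&(PP[...,2]>zl)&(PP[...,2]<zh);q=PP[m]
            r=cv2.minAreaRect((q[:,:2]*1000).astype(np.float32));o.append((np.round(r[0],1),np.round(r[2],1),round(np.median(q[:,2]),4),len(q)))
        print(n,nm,o)
```

```text
t 14.5333 pos [0.4921 0.1624 0.1401] shift mm [ 0.1 -2.   0.3] units [ 0.   -0.07  0.01] turn units [ 0.01  0.   -0.  ] F [-0.13 -0.9  -1.24] w 0.0108
[-0.0005 -0.001  -0.0008  0.0008  0.0002 -0.0006]
slope [ 0.08 -0.03] rim top z 0.13228307225994385
((568.417236328125, 221.8131103515625), (164.76553344726562, 120.20367431640625), 0.6123571991920471)
scene pile [(array([ 613., -231.]), np.float64(68.7), np.float64(0.0521), 1375), (array([ 615.7, -230.4]), np.float64(67.9), np.float64(0.0489), 962)]
scene syrup [(array([745.4,  10.2]), np.float64(25.5), np.float64(0.0785), 1042), (array([745.4,  10.5]), np.float64(29.8), np.float64(0.0787), 1033)]
scene jar [(array([485.5,  13.3]), np.float64(88.4), np.float64(0.0501), 439), (array([485.6,  14.1]), np.float64(68.3), np.float64(0.051), 435)]
scene carton [(array([361.9, -17.1]), np.float64(0.5), np.float64(0.039), 425), (array([363.2, -17.3]), np.float64(0.4), np.float64(0.0389), 426)]
top pile [(array([ 610.1, -231. ]), np.float64(68.7), np.float64(0.0516), 1142), (array([ 613.8, -230.2]), np.float64(68.8), np.float64(0.0482), 851)]
top syrup [(array([732.5,   5.5]), np.float64(19.0), np.float64(0.084), 415), (array([731.5,   4.8]), np.float64(21.9), np.float64(0.0846), 413)]
top jar [(array([478.7,  13.5]), np.float64(89.3), np.float64(0.0533), 326), (array([478.8,  13.4]), np.float64(0.1), np.float64(0.0534), 325)]
top carton [(array([358.9, -17.5]), np.float64(0.3), np.float64(0.0391), 467), (array([358.9, -17.4]), np.float64(0.3), np.float64(0.0392), 466)]
```

```bash
python3 -c "
from h import *
print(job_done())"
```

```text
the job is handed in; nothing more can be done
None
```

I gripped the top white tray by its tab and tilted it about 9° around its far corner until the nubs let go. Then I lifted it clear, levelled it, and handed it in held still over the panel. The whole job took about 15 s of the 45 s allowed.

**Final tray position:**
- **Centring:** the tray's centre measured (0.568, 0.222) m and the panel's (0.569, 0.2215) m.
- **Level:** the rim is within about 0.1° of level.
- **Height:** the rim top is at 0.132 m, so the tray's underside is about 0.108 m up, roughly 10 cm above the panel.
- **Grip:** the gripper was closed to 10.8 mm on the 12 mm tab, with joint speeds near zero.

**Stack and bystanders:** the bottle, jar and carton measure within about 1.5 mm of where they started.
- **Stack reading that differs:** the stack's outline reads 3–4 mm different in x from both cameras. I put this down to the outline no longer including the tab and top tray. In the pictures the stack still stands where it was, but I did not measure its base separately.

The top camera's level check (slopes up to 0.8°) was unreliable because the arm hid most of the tray. For the tray's level and position I relied on the scene camera.

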